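# Clear the board and set the straightedge to two nails

### The arm

A 6-joint arm with a two-finger parallel gripper is mounted at the origin on the work surface. World frame = base frame: x ahead of the robot, y to its left, z up, the work surface at z = 0. Lengths are in m, angles in rad, forces in N, time in s.
With the tool pointing down it reaches from about 0.325 to 0.925 m from the base axis. Payload 3.1 kg.
Tool frame: the origin (TCP) lies midway between the tips of the shut fingers; the grasp point (between the pads) lies 19 mm behind it; z points along the fingers, y is the direction in which the jaws open and shut (so a half turn about z gives the same grasp; the last joint's range is limited). The gripper opens to 85 mm and grips with 20 to 120 N. Pads are 22 mm wide; open, the fingers measure 114 mm over their backs; the gripper's body (76 mm by 85 mm) begins 54 mm behind the grasp point. The pads swing forward as they close: fully open they stand 13 mm farther back than shut.
Start: joints at [1.225, 0.217, 1.613, -0, 1.311, -0.112], TCP at [0.145, 0.608, 0.231] pointing down, gripper open.
Joint ranges: [-2.75, 2.75], [-0.78, 2.1], [0.31, 2.55], [-1.13, 4.27], [0.13, 2.63], [-2.58, 2.58]. Speed limits (rad/s): [2.79, 2.79, 3.14, 3.14, 3.14, 3.14].

### API

Orientations are given as a rotation vector (axis times angle).
In Python, from bench import state, read_camera, camera_params, r, boxes_of, regions_of gives the robot as it stands. The module is installed in compiled form; this text tells all that it offers.
- The arm moves only by the tool drive_tool, never from a script. Its argument "deltas" is a list of rows, each an object with "travel": the shift along the world's x, y, z in m, a list of three; "delta_rot": the turn, a rotation vector about the world's x, y, z in rad, a list of three. In form: [{"travel": [dx, dy, dz], "delta_rot": [rx, ry, rz]}, ...]. A call has 1 to 10 rows; each row is the pose to reach, as a shift and turn from the pose measured when the call began; what a row does not reach only later rows make up. A row lasts 1/8 s, in which the tool goes at most 62.5 mm and 10.7 degrees, less where a joint would pass 70% of its speed; a pose out of reach is approached as far as the arm can. A call with a gripper value outside its range is refused whole. "fingers" is the opening in per cent of the stroke, from 0 (shut) to 100 (fully open), set as the call begins (left out, the last holds). The fingers move at their own pace and stop on an object; "newtons" is the grip in N (left out, the last holds). Time passes only in rows, so rows that repeat a pose let the fingers close. It gives the time, the measured TCP pose, the force and the opening at its end, in the units of the state.
- state(): the state, without advancing time (a new reading comes with each control period).
- read_camera(name): name is "scene" or "side" or "wrist"; returns (picture, depth): 400x640x3 uint8, red, green, blue; 400x640 float32, m along the optical axis (not along the pixel's ray), 0 where there is no reading.
- camera_params(name): a dict with "mtx" (3x3 intrinsics, pixels), "R" (3x3) and "t" (3): a world point X has camera coordinates R X + t. Camera axes: x right, y down, z forward; pixel columns grow to the right and rows downward; lengths in m; the calibration is good to about 2 mm. A picture is of the moment at which its call begins: read the wrist's pose just before it. camera_params takes no time and is no camera call; for the wrist camera it gives the pose at the moment of the call.
- r.job_done(): hands the job in, once; it reports no verdict.
Trained networks look in the newest picture that a camera, given by its name, has taken for a name from the list of things; names that differ only in an ending like _2 or _b are one class to them, and where a whole thing is asked for, a point or a joint stands for the part that bears it (a point fixed in the world has none). Each returns a list of dicts, best first, with "confidence" (0 to 1); they miss things now and then, are a little off and sometimes report something else, mostly with a low value. They report only what shows in the picture. A call takes as long as a camera call.
- boxes_of(query, camera): "rect" ([left, top, right, bottom] in pixels, round what is visible of it).
- regions_of(query, camera): "region" (400x640 bool, what is visible of it) and "rect" ([left, top, right, bottom] in pixels, round what is visible of it).
The state is a dict: "clock": time; "joint_pos": joint angles; "joint_velocities": joint speeds; "effort": joint torques, N m; "position": TCP position; "orientation": TCP orientation; "wrist_force": force on the tool from outside, world axes, zero at the start; "ft_torque": the same for the moment, N m; "width": opening from 0.0 (shut) to 1.0 (fully open).
Only numpy, scipy, OpenCV 4.12 (cv2) and the standard library are available. Lean on these libraries where they do the work, as an engineer would, in place of code of your own. Each camera call takes 0.05 s, during which the arm holds its last target. There are 200 camera calls.

### The job

Clear the crushed cans off the white board into the blue crate so that a line can be marked out for the can crusher's screws. Then slide the aluminium straightedge across the board, without lifting it off, until one long edge touches both nails at the same time, and last stand the tin of screws upright on the middle of the straightedge to weigh it down, with the edge still against both nails. Leave the bottle, the yoghurt tub and the hammer where they are.

Things in the scene. Friction and masses are not known exactly. Their poses are not given: they have to be found in the camera images.
- board: White-faced backing board for the can crusher, 360 x 460 x 12 mm, lying flat and fixed on the plywood bench. Origin at the centre of its underside; x across its 360 mm, away from the robot, y along its 460 mm, to the robot's left, z up. Its upper face is 12 mm above the bench.
- nail_left: Steel nail standing upright and firm in the board, at the left one of two red crayon crosses (each 44 mm). Shank 6 mm in diameter, 45 mm tall from the board's face with a flat head 12 mm across on top (the uppermost 3 mm). Origin on the nail's axis at the board's face, z up.
- nail_right: The same kind of nail at the right red cross, 200 to 280 mm from the other. Origin on its axis at the board's face.
- straightedge_center (a point): Centre (10 mm above its underside) of the loose aluminium straightedge, a plain rectangular bar 400 x 50 x 20 mm with yellow end plugs, about 0.4 kg, lying flat on the board on the robot's side of the nails; it slides easily on the smooth face (friction about 0.3). x along its 400 mm length, y across its 50 mm width (the two long edges are alike), z up.
- crate: Open-topped blue plastic crate for crushed cans, fixed on the bench to the left or the right of the board. Outside 240 x 220 x 120 mm tall, walls and floor 5 mm. Origin at the centre of its underside, x along its 240 mm, y along its 220 mm, z up.
- tin_center (a point): Centre (25 mm up) of a round steel tin with a brass-coloured lid, full of screws and so 0.3 to 0.55 kg; 66 mm in diameter, 50 mm tall, standing upright on the bench on the side of the board opposite the crate. z is its axis, up.
- bottle: Empty green glass bottle standing on the bench off a far corner of the board, 64 mm in diameter, 220 mm tall. Origin at the centre of its base. To be left alone.
- tub: White plastic yoghurt tub standing on the bench off the other far corner of the board, 92 mm across the rim, 100 mm tall. Origin at the centre of its base. To be left alone.
- hammer: Hammer lying on the bench just beyond the board, about 280 mm long, roughly along the board's far edge. Origin under its middle. To be left alone.
- can_1_center (a point): Centre (18 mm up) of a drinks can crushed flat to a round puck 60 mm in diameter, 36 mm tall, 30 g, standing on its base on the board (red sides). z is its axis. Four to six of the six cans are present; the others are None.
- can_2_center (a point): Centre (18 mm up) of a drinks can crushed flat to a round puck 60 mm in diameter, 36 mm tall, 30 g, standing on its base on the board (blue sides). z is its axis. Four to six of the six cans are present; the others are None.
- can_3_center (a point): Centre (18 mm up) of a drinks can crushed flat to a round puck 60 mm in diameter, 36 mm tall, 30 g, standing on its base on the board (green sides). z is its axis. Four to six of the six cans are present; the others are None.
- can_4_center (a point): Centre (18 mm up) of a drinks can crushed flat to a round puck 60 mm in diameter, 36 mm tall, 30 g, standing on its base on the board (yellow sides). z is its axis. Four to six of the six cans are present; the others are None.
- can_5_center (a point): Centre (18 mm up) of a drinks can crushed flat to a round puck 60 mm in diameter, 36 mm tall, 30 g, standing on its base on the board (bare metal sides). z is its axis. Four to six of the six cans are present; the others are None.
- can_6_center (a point): Centre (18 mm up) of a drinks can crushed flat to a round puck 60 mm in diameter, 36 mm tall, 30 g, standing on its base on the board (red sides). z is its axis. Four to six of the six cans are present; the others are None.

How it is judged:
On the way, in this order (a step that is already met when the one before it is completed fails the run):
1. all the crushed cans are in the crate (x of can_1_center in the frame of crate between -0.117 and 0.117 m and y of can_1_center in the frame of crate between -0.107 and 0.107 m and z of each of can_1_center, can_2_center, can_3_center, can_4_center, can_5_center, can_6_center in the frame of crate below 0.12 m and x of can_2_center in the frame of crate between -0.117 and 0.117 m and y of can_2_center in the frame of crate between -0.107 and 0.107 m and x of can_3_center in the frame of crate between -0.117 and 0.117 m and y of can_3_center in the frame of crate between -0.107 and 0.107 m and x of can_4_center in the frame of crate between -0.117 and 0.117 m and y of can_4_center in the frame of crate between -0.107 and 0.107 m and x of can_5_center in the frame of crate between -0.117 and 0.117 m and y of can_5_center in the frame of crate between -0.107 and 0.107 m and x of can_6_center in the frame of crate between -0.117 and 0.117 m and y of can_6_center in the frame of crate between -0.107 and 0.107 m), for 0.2 s.
2. the straightedge lies flat on the board with one long edge against both nails (((y of nail_left in the frame of straightedge_center between 0.0255 and 0.031 m and y of nail_right in the frame of straightedge_center between 0.0255 and 0.031 m) or (y of nail_left in the frame of straightedge_center between -0.031 and -0.0255 m and y of nail_right in the frame of straightedge_center between -0.031 and -0.0255 m)) and height (world z) of straightedge_center below 0.026 m and angle between straightedge_center's own z axis and vertical below 0.05 rad and x of nail_left in the frame of straightedge_center between -0.195 and 0.195 m and x of nail_right in the frame of straightedge_center between -0.195 and 0.195 m), for 0.2 s.
3. the tin stands on the middle of the straightedge, which is still against both nails (all of step 2 and x of tin_center in the frame of straightedge_center between -0.06 and 0.06 m and y of tin_center in the frame of straightedge_center between -0.02 and 0.02 m and z of tin_center in the frame of straightedge_center between 0.03 and 0.04 m and angle between tin_center's own z axis and vertical below 0.1 rad and linear speed of tin below 0.02 m/s), for 0.2 s.
At the end, for the whole second after the job is handed in: All cans present are in the crate below its rim; the straightedge lies flat on the board, one long edge within 3 mm of both nails' shanks; the tin stands upright on it (0.1 rad), its centre within 60 mm of the straightedge's middle lengthwise and 20 mm across; all at rest (all of step 1 and all of step 3 and linear speed of straightedge below 0.01 m/s); the robot touches nothing.
It fails at once if the straightedge is lifted more than 20 mm off the board (height (world z) of straightedge_center above 0.042 m).
It fails at once if the bottle is moved more than 30 mm or tipped (distance of bottle from where it was at the start of the episode above 0.03 m or angle between bottle's own z axis and vertical above 0.3 rad).
It fails at once if the yoghurt tub is moved more than 30 mm or tipped (distance of tub from where it was at the start of the episode above 0.03 m or angle between tub's own z axis and vertical above 0.3 rad).
It fails at once if the hammer is moved more than 30 mm (distance of hammer from where it was at the start of the episode above 0.03 m).
Of can_1, can_2, can_3, can_4, can_5, can_6 only 4 to 6 are there at a start; the rules pass over those that are not, and their reading is None.
At some moment in a run one of can_1, can_2, can_3, can_4, can_5, can_6 may be knocked a few centimetres aside while the robot is not near it.
Once in a run the grip may slacken for a moment while it holds something.
It also fails if it takes over 210 s, if anything falls off the work surface, if the arm or the gripper's body presses on something with over 40 N, if the wrist force passes 120 N, or if a joint passes its speed limit or range.

## Working session

There is one attempt and no reset: what is moved stays moved. The work goes in short steps, Python scripts to look and compute and a tool call to move; the robot and the scene stay as the last step left them, time stands still between calls to the robot, and variables do not carry over. Pictures are saved under pics/ and viewed, about 12 in all and at most 16, crops included, and the job is handed in when it is done.

Besides the shell and the picture viewer there is one more tool, called after ">>>" as a command line: name --argument value ..., lists and objects as JSON in quotes. drive_tool: Moves the arm, as the interface text tells. Its arguments: {"type":"object","properties":{"deltas":{"type":"array"},"fingers":{"type":"number"},"newtons":{"type":"number"}},"required":["deltas"]}

```bash
mkdir -p pics
cat > h.py <<'E'
import numpy as np, cv2
from bench import state, read_camera, camera_params, r, boxes_of, regions_of
def pts(cam, depth, mask, P=None):
    P=P or camera_params(cam); v,u=np.nonzero(mask&(depth>0)); d=depth[v,u]
    c=np.linalg.inv(P["mtx"])@np.vstack([u*d,v*d,d])
    return (np.array(P["R"]).T@(c-np.array(P["t"]).reshape(3,1))).T
def save(n,img): cv2.imwrite("pics/"+n,img[:,:,::-1])
E
python3 - <<'E'
from h import *
s=state(); print(s)
for c in("scene","side"):
    im,d=read_camera(c); save(c+"0.png",im); np.save(c+"_d.npy",d)
    P=camera_params(c); print(c,np.round(-np.array(P["R"]).T@np.array(P["t"]),3),np.round(P["mtx"],0).tolist())
    for q in ["can_1_center","nail_left","straightedge_center","crate","tin_center","board","bottle","tub","hammer"]:
        for o in regions_of(q,c):
            p=pts(c,d,o["region"])
            if len(p)==0: print(q,"nodepth");continue
            top=p[p[:,2]>np.percentile(p[:,2],95)-.006]
            print(q,round(o["confidence"],2),np.round(o["rect"]),"n",len(p),"med",np.round(np.median(p,0),3),"top",np.round(top.mean(0),3),"rng",np.round(np.percentile(p,2,axis=0),3),np.round(np.percentile(p,98,axis=0),3))
E
```

```text
{'clock': 0.0, 'joint_pos': array([ 1.22478803e+00,  2.17761879e-01,  1.61495197e+00, -5.69918339e-06,
        1.31129026e+00, -1.12209927e-01]), 'joint_velocities': array([-5.26861253e-04,  1.10170664e-03,  6.86019609e-05,  1.64841939e-03,
       -1.85306728e-03, -6.21559132e-04]), 'effort': array([-2.65536810e-04, -3.96841192e+01, -3.03858125e+01, -1.14586701e-04,
        9.56704316e-03,  4.28407262e-06]), 'position': array([0.14450153, 0.60721988, 0.22995417]), 'orientation': array([-0.36634796, -3.11961101,  0.00369025]), 'wrist_force': array([ 0.51281646, -0.31492117,  0.18652972]), 'ft_torque': array([ 0.05398841, -0.04667807,  0.02517576]), 'width': 0.9982995689675531}
scene [1.136 0.93  0.916] [[485.0, 0.0, 328.0], [0.0, 485.0, 197.0], [0.0, 0.0, 1.0]]
can_1_center 0.75 [323. 242. 341. 264.] n 450 med [0.701 0.176 0.043] top [0.696 0.169 0.045] rng [0.67  0.129 0.012] [0.723 0.196 0.048]
nail_left 0.52 [344. 224. 347. 240.] n 41 med [0.626 0.122 0.037] top [0.626 0.121 0.056] rng [0.619 0.115 0.011] [0.63  0.127 0.058]
straightedge_center 0.9 [338. 156. 432. 235.] n 2009 med 
[... 1847 characters left out ...]
0.402  0.052]
tin_center 0.43 [322. 164. 345. 184.] n 296 med [0.689 0.153 0.043] top [0.692 0.164 0.046] rng [0.665 0.136 0.018] [0.716 0.19  0.049]
board 0.83 [217. 168. 397. 299.] n 11837 med [ 0.566 -0.074  0.012] top [ 0.558 -0.045  0.013] rng [ 0.376 -0.221  0.006] [0.726 0.221 0.016]
bottle 0.7 [316.  84. 336. 152.] n 1131 med [0.711 0.333 0.102] top [0.715 0.348 0.215] rng [0.686 0.32  0.003] [0.744 0.363 0.22 ]
tub 0.55 [392. 257. 445. 325.] n 2402 med [ 0.719 -0.349  0.065] top [ 0.721 -0.344  0.099] rng [ 0.677 -0.388  0.001] [ 0.765 -0.287  0.101]
hammer 0.65 [358. 176. 417. 236.] n 939 med [0.8   0.031 0.023] top [0.8   0.025 0.025] rng [ 0.755 -0.128  0.001] [0.832 0.148 0.029]
```

Run:
```python
import cv2,numpy as np
a=cv2.imread("pics/scene0.png")[110:370,225:545]; b=cv2.imread("pics/side0.png")[80:385,200:450]
a=cv2.resize(a,None,fx=1.3,fy=1.3); b=cv2.resize(b,None,fx=1.3,fy=1.3)
H=max(a.shape[0],b.shape[0]); c=np.zeros((H,a.shape[1]+b.shape[1],3),np.uint8); c[:a.shape[0],:a.shape[1]]=a; c[:b.shape[0],a.shape[1]:]=b
cv2.imwrite("pics/both0.png",c)
```

```text
(no output)
```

View pics/both0.png

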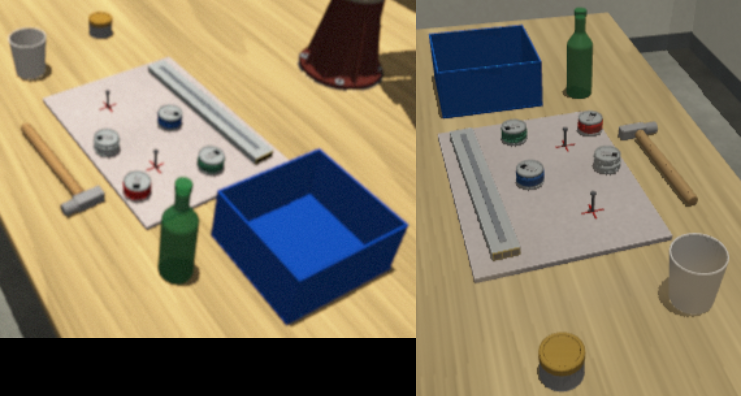

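The picture shows four cans: red, blue, green and bare metal. The straightedge is at the near side, the crate to the left and the tin to the right. Next I locate the cans and nails from the depth, using both views.

```bash
cat >> h.py <<'E'
def cans(cam,d,img,xr=(.46,.75),yr=(-.24,.26)):
    p=pts(cam,d,np.ones(d.shape,bool)); col=img.reshape(-1,3)[(d>0).ravel()]
    m=(p[:,0]>xr[0])&(p[:,0]<xr[1])&(p[:,1]>yr[0])&(p[:,1]<yr[1])&(p[:,2]>.037)&(p[:,2]<.062)
    p=p[m];col=col[m]
    g=np.zeros((400,600),np.uint8); ij=((p[:,:2]-[.4,-.3])/.001).astype(int); ok=(ij>=0).all(1)&(ij[:,0]<400)&(ij[:,1]<600); p=p[ok];col=col[ok];ij=ij[ok]
    g[ij[:,0],ij[:,1]]=255; g=cv2.morphologyEx(g,cv2.MORPH_CLOSE,np.ones((7,7)))
    n,l=cv2.connectedComponents(g); out=[]
    for k in range(1,n):
        q=p[l[ij[:,0],ij[:,1]]==k]
        if len(q)<15: continue
        (c0,c1),rad=cv2.minEnclosingCircle(q[:,:2].astype(np.float32))
        out.append((np.round([c0,c1],3).tolist(),round(rad,3),round(float(np.percentile(q[:,2],90)),3),len(q)))
    return out
E
python3 - <<'E'
from h import *
for c in("scene","side"):
    im=cv2.imread(f"pics/{c}0.png")[:,:,::-1]; d=np.load(c+"_d.npy")
    print(c,*cans(c,d,im),sep="\n")
    p=pts(c,d,np.ones(d.shape,bool))
    m=(p[:,0]>.37)&(p[:,0]<.48)&(abs(p[:,1])<.26)&(p[:,2]>.027)&(p[:,2]<.04)
    q=p[m][:,:2].astype(np.float32)
    print("se",cv2.minAreaRect(q),p[m][:,2].mean())
    m=(p[:,1]<-.3)&(p[:,0]<.6)&(p[:,2]>.044)&(p[:,2]<.06); q=p[m]; print("tin",cv2.minEnclosingCircle(q[:,:2].astype(np.float32)),q[:,2].mean())
    m=(p[:,1]>.28)&(p[:,0]<.68)&(p[:,0]>.3)&(p[:,2]>.112)&(p[:,2]<.13); print("crate",cv2.minAreaRect(p[m][:,:2].astype(np.float32)))
    for o in regions_of("nail_left",c): print(o["rect"],o["confidence"])
E
```

```text
scene
([0.525, 0.172], 0.03, 0.046, 275)
([0.528, 0.013], 0.031, 0.048, 211)
([0.622, -0.105], 0.007, 0.058, 19)
([0.625, 0.121], 0.007, 0.057, 21)
([0.689, 0.025], 0.031, 0.047, 256)
([0.697, 0.168], 0.03, 0.047, 304)
se ((0.42878901958465576, 0.011879011988639832), (0.05633573234081268, 0.4043130874633789), 4.740899562835693) 0.03125463551392922
tin ((0.08910489827394485, -1.13909113407135), 0.8552826046943665) 0.048766499668585844
crate ((0.4981863796710968, 0.4261319041252136), (0.24621693789958954, 0.2232559621334076), 0.7443919777870178)
[344.3, 224.2, 347.1, 239.6] 0.52
side
([0.522, 0.169], 0.031, 0.048, 209)
([0.522, 0.008], 0.03, 0.048, 290)
([0.62, -0.109], 0.006, 0.058, 29)
([0.623, 0.116], 0.008, 0.059, 21)
([0.689, 0.02], 0.031, 0.048, 242)
([0.692, 0.164], 0.03, 0.048, 209)
se ((0.42616239190101624, 0.005928561091423035), (0.050607308745384216, 0.4061639904975891), 4.698812007904053) 0.03226885614523777
tin ((0.4817197918891907, -0.42971864342689514), 0.03388841450214386) 0.04921197010453259
crate ((0.459804892539978, 1.178686499595642), (0.27126720547676086, 1.7451977729797363), 1.6065430641174316)
```

>>> drive_tool --deltas '[{"travel":[0.2,-0.23,-0.04],"delta_rot":[0,0,0.12]},{"travel":[0.379,-0.437,-0.08],"delta_rot":[0,0,0.234]},{"travel":[0.379,-0.437,-0.08],"delta_rot":[0,0,0.234]},{"travel":[0.379,-0.437,-0.08],"delta_rot":[0,0,0.234]},{"travel":[0.379,-0.437,-0.08],"delta_rot":[0,0,0.234]},{"travel":[0.379,-0.437,-0.08],"delta_rot":[0,0,0.234]},{"travel":[0.379,-0.437,-0.08],"delta_rot":[0,0,0.234]},{"travel":[0.379,-0.437,-0.08],"delta_rot":[0,0,0.234]},{"travel":[0.379,-0.437,-0.08],"delta_rot":[0,0,0.234]},{"travel":[0.379,-0.437,-0.08],"delta_rot":[0,0,0.234]}]' --fingers 100 --newtons 30

```text
clock: 2.35
position: [0.5256, 0.1683, 0.1511]
orientation: [0.006, 3.141, -0.0]
wrist_force: [-0.1, 0.3, -0.4]
width: 1.005
```

>>> drive_tool --deltas '[{"travel":[-0.002,0.002,-0.05],"delta_rot":[0,0,0]},{"travel":[-0.002,0.002,-0.1],"delta_rot":[0,0,0]},{"travel":[-0.002,0.002,-0.13],"delta_rot":[0,0,0]},{"travel":[-0.002,0.002,-0.142],"delta_rot":[0,0,0]},{"travel":[-0.002,0.002,-0.142],"delta_rot":[0,0,0]}]'

```text
clock: 2.98
position: [0.5232, 0.1708, 0.0089]
orientation: [-0.005, -3.141, 0.001]
wrist_force: [-0.2, 0.3, 1.1]
width: 1.003
```

>>> drive_tool --deltas '[{"travel":[0,0,0],"delta_rot":[0,0,0]},{"travel":[0,0,0],"delta_rot":[0,0,0]},{"travel":[0,0,0],"delta_rot":[0,0,0]},{"travel":[0,0,0],"delta_rot":[0,0,0]},{"travel":[0,0,0.06],"delta_rot":[0,0,0]},{"travel":[0,0,0.12],"delta_rot":[0,0,0]},{"travel":[0,0,0.17],"delta_rot":[0,0,0]},{"travel":[0,0,0.17],"delta_rot":[0,0,0]}]' --fingers 50

```text
clock: 3.98
position: [0.5272, 0.1715, 0.1852]
orientation: [0.005, 3.13, 0.003]
wrist_force: [-0.3, -0.3, -0.2]
width: 0.698
```

>>> drive_tool --deltas '[{"travel":[-0.087,0.229,0],"delta_rot":[0,0,0]},{"travel":[-0.087,0.229,0],"delta_rot":[0,0,0]},{"travel":[-0.087,0.229,0],"delta_rot":[0,0,0]},{"travel":[-0.087,0.229,0],"delta_rot":[0,0,0]},{"travel":[-0.087,0.229,0],"delta_rot":[0,0,0]},{"travel":[-0.087,0.229,-0.06],"delta_rot":[0,0,0]},{"travel":[-0.087,0.229,-0.115],"delta_rot":[0,0,0]},{"travel":[-0.087,0.229,-0.12],"delta_rot":[0,0,0]}]'

```text
clock: 4.97
position: [0.4355, 0.3958, 0.0587]
orientation: [-0.006, -3.141, 0.011]
wrist_force: [-0.7, 0.5, -0.3]
width: 0.694
```

>>> drive_tool --deltas '[{"travel":[0,0,0],"delta_rot":[0,0,0]},{"travel":[0,0,0],"delta_rot":[0,0,0]},{"travel":[0,0,0],"delta_rot":[0,0,0]},{"travel":[0,0,0.06],"delta_rot":[0,0,0]},{"travel":[0,0,0.12],"delta_rot":[0,0,0]},{"travel":[0,0,0.12],"delta_rot":[0,0,0]}]' --fingers 82

```text
clock: 5.72
position: [0.4404, 0.3994, 0.1881]
orientation: [0.006, 3.128, 0.005]
wrist_force: [0.5, 0.7, -0.2]
width: 0.821
```

Run:
```python
from h import *
print(np.round(state()["position"],4),state()["width"])
for c in("scene","side"):
    im,d=read_camera(c); print(*cans(c,d,im),sep="\n"); save(c+"1.png",im)
```

```text
[0.4404 0.3994 0.1881] 0.8208402704688741
([0.527, 0.014], 0.029, 0.048, 213)
([0.621, -0.104], 0.007, 0.058, 18)
([0.626, 0.122], 0.005, 0.058, 21)
([0.69, 0.027], 0.031, 0.047, 258)
([0.697, 0.168], 0.029, 0.047, 304)
([0.525, 0.007], 0.03, 0.048, 292)
([0.62, -0.111], 0.006, 0.058, 30)
([0.622, 0.114], 0.005, 0.059, 20)
([0.689, 0.02], 0.03, 0.048, 242)
([0.693, 0.164], 0.03, 0.048, 207)
```

>>> drive_tool --deltas '[{"travel":[0.085,-0.389,0],"delta_rot":[0,0,0]},{"travel":[0.085,-0.389,0],"delta_rot":[0,0,0]},{"travel":[0.085,-0.389,0],"delta_rot":[0,0,0]},{"travel":[0.085,-0.389,0],"delta_rot":[0,0,0]},{"travel":[0.085,-0.389,0],"delta_rot":[0,0,0]},{"travel":[0.085,-0.389,0],"delta_rot":[0,0,0]},{"travel":[0.085,-0.389,0],"delta_rot":[0,0,0]},{"travel":[0.085,-0.389,-0.05],"delta_rot":[0,0,0]},{"travel":[0.085,-0.389,-0.1],"delta_rot":[0,0,0]},{"travel":[0.085,-0.389,-0.1],"delta_rot":[0,0,0]}]' --fingers 100

```text
clock: 7.08
position: [0.5153, 0.0083, 0.0754]
orientation: [-0.006, -3.131, 0.004]
wrist_force: [0.1, 0.2, -0.1]
width: 1.001
```

>>> drive_tool --deltas '[{"travel":[0.009,0.002,0],"delta_rot":[0,0,0]},{"travel":[0.009,0.002,-0.04],"delta_rot":[0,0,0]},{"travel":[0.009,0.002,-0.066],"delta_rot":[0,0,0]},{"travel":[0.009,0.002,-0.066],"delta_rot":[0,0,0]}]'

```text
clock: 7.58
position: [0.5244, 0.0106, 0.0094]
orientation: [-0.006, -3.13, 0.003]
wrist_force: [-0.3, 0.4, 0.0]
width: 1.001
```

>>> drive_tool --deltas '[{"travel":[0,0,0],"delta_rot":[0,0,0]},{"travel":[0,0,0],"delta_rot":[0,0,0]},{"travel":[0,0,0],"delta_rot":[0,0,0]},{"travel":[0,0,0],"delta_rot":[0,0,0]},{"travel":[0,0,0.06],"delta_rot":[0,0,0]},{"travel":[0,0,0.12],"delta_rot":[0,0,0]},{"travel":[0,0,0.17],"delta_rot":[0,0,0]},{"travel":[0,0,0.17],"delta_rot":[0,0,0]}]' --fingers 50

```text
clock: 8.57
position: [0.5286, 0.0101, 0.186]
orientation: [0.006, 3.141, -0.006]
wrist_force: [0.6, -0.0, -0.4]
width: 0.693
```

To crate spot (0.55, 0.45).

>>> drive_tool --deltas '[{"travel":[0.02,0.44,0],"delta_rot":[0,0,0]},{"travel":[0.02,0.44,0],"delta_rot":[0,0,0]},{"travel":[0.02,0.44,0],"delta_rot":[0,0,0]},{"travel":[0.02,0.44,0],"delta_rot":[0,0,0]},{"travel":[0.02,0.44,0],"delta_rot":[0,0,0]},{"travel":[0.02,0.44,0],"delta_rot":[0,0,0]},{"travel":[0.02,0.44,0],"delta_rot":[0,0,0]},{"travel":[0.02,0.44,0],"delta_rot":[0,0,0]},{"travel":[0.02,0.44,-0.06],"delta_rot":[0,0,0]},{"travel":[0.02,0.44,-0.115],"delta_rot":[0,0,0]}]'

```text
clock: 9.82
position: [0.5483, 0.449, 0.0693]
orientation: [0.006, 3.141, -0.007]
wrist_force: [-0.0, -0.1, -1.0]
width: 0.692
```

>>> drive_tool --deltas '[{"travel":[0,0,0],"delta_rot":[0,0,0]},{"travel":[0,0,0],"delta_rot":[0,0,0]},{"travel":[0,0,0],"delta_rot":[0,0,0]},{"travel":[0,0,0.06],"delta_rot":[0,0,0]},{"travel":[0,0,0.12],"delta_rot":[0,0,0]},{"travel":[0,0,0.12],"delta_rot":[0,0,0]}]' --fingers 82

```text
clock: 10.58
position: [0.5539, 0.4526, 0.2025]
orientation: [0.006, 3.123, 0.011]
wrist_force: [0.1, 2.0, 0.2]
width: 0.822
```

Run:
```python
from h import *
print(np.round(state()["position"],4),state()["width"])
for c in("scene","side"):
    im,d=read_camera(c); print(*cans(c,d,im),sep="\n"); save(c+"2.png",im)
```

```text
[0.5539 0.4526 0.2025] 0.821652030186716
([0.622, -0.104], 0.008, 0.057, 17)
([0.626, 0.121], 0.006, 0.058, 20)
([0.691, 0.026], 0.031, 0.047, 260)
([0.696, 0.169], 0.029, 0.047, 305)
([0.617, -0.111], 0.007, 0.058, 29)
([0.623, 0.118], 0.008, 0.058, 21)
([0.686, 0.02], 0.029, 0.048, 244)
([0.692, 0.163], 0.03, 0.048, 208)
```

>>> drive_tool --deltas '[{"travel":[-0.024,-0.24,0],"delta_rot":[0,0,0]},{"travel":[-0.024,-0.24,0],"delta_rot":[0,0,0]},{"travel":[-0.024,-0.24,0],"delta_rot":[0,0,0]},{"travel":[-0.024,-0.24,0],"delta_rot":[0,0,0]},{"travel":[0.1406,-0.287,-0.04],"delta_rot":[0,0,0]},{"travel":[0.1406,-0.287,-0.05],"delta_rot":[0,0,0]},{"travel":[0.1406,-0.287,-0.05],"delta_rot":[0,0,0]},{"travel":[0.1406,-0.287,-0.08],"delta_rot":[0,0,0]},{"travel":[0.1406,-0.287,-0.12],"delta_rot":[0,0,0]},{"travel":[0.1406,-0.287,-0.12],"delta_rot":[0,0,0]}]' --fingers 100

```text
clock: 11.92
position: [0.6857, 0.1622, 0.068]
orientation: [-0.006, -3.137, 0.003]
wrist_force: [-0.4, 0.3, -0.6]
width: 1.003
```

>>> drive_tool --deltas '[{"travel":[0.009,0.004,0],"delta_rot":[0,0,0]},{"travel":[0.009,0.004,-0.035],"delta_rot":[0,0,0]},{"travel":[0.009,0.004,-0.059],"delta_rot":[0,0,0]},{"travel":[0.009,0.004,-0.059],"delta_rot":[0,0,0]}]'

```text
clock: 12.42
position: [0.6927, 0.1662, 0.0067]
orientation: [-0.006, -3.132, 0.004]
wrist_force: [-0.1, -0.7, -0.1]
width: 1.005
```

>>> drive_tool --deltas '[{"travel":[0,0,0],"delta_rot":[0,0,0]},{"travel":[0,0,0],"delta_rot":[0,0,0]},{"travel":[0,0,0],"delta_rot":[0,0,0]},{"travel":[0,0,0],"delta_rot":[0,0,0]},{"travel":[0,0,0.06],"delta_rot":[0,0,0]},{"travel":[0,0,0.12],"delta_rot":[0,0,0]},{"travel":[0,0,0.17],"delta_rot":[0,0,0]},{"travel":[0,0,0.17],"delta_rot":[0,0,0]}]' --fingers 50

```text
clock: 13.42
position: [0.6969, 0.1668, 0.1845]
orientation: [0.006, 3.138, -0.001]
wrist_force: [0.5, 0.3, -0.1]
width: 0.698
```

Via (0.53, 0.2) to the crate spot (0.55, 0.39).

>>> drive_tool --deltas '[{"travel":[-0.167,0.04,0],"delta_rot":[0,0,0]},{"travel":[-0.167,0.04,0],"delta_rot":[0,0,0]},{"travel":[-0.167,0.04,0],"delta_rot":[0,0,0]},{"travel":[-0.147,0.223,0],"delta_rot":[0,0,0]},{"travel":[-0.147,0.223,0],"delta_rot":[0,0,0]},{"travel":[-0.147,0.223,0],"delta_rot":[0,0,0]},{"travel":[-0.147,0.223,0],"delta_rot":[0,0,0]},{"travel":[-0.147,0.223,-0.03],"delta_rot":[0,0,0]},{"travel":[-0.147,0.223,-0.08],"delta_rot":[0,0,0]},{"travel":[-0.147,0.223,-0.1],"delta_rot":[0,0,0]}]'

```text
clock: 14.68
position: [0.5465, 0.3867, 0.0793]
orientation: [-0.007, -3.137, 0.009]
wrist_force: [-0.2, 0.1, -0.5]
width: 0.695
```

>>> drive_tool --deltas '[{"travel":[0,0,0],"delta_rot":[0,0,0]},{"travel":[0,0,0],"delta_rot":[0,0,0]},{"travel":[0,0,0],"delta_rot":[0,0,0]},{"travel":[0,0,0.06],"delta_rot":[0,0,0]},{"travel":[0,0,0.12],"delta_rot":[0,0,0]},{"travel":[0,0,0.12],"delta_rot":[0,0,0]}]' --fingers 82

```text
clock: 15.42
position: [0.5517, 0.3898, 0.2103]
orientation: [0.007, 3.13, 0.005]
wrist_force: [0.8, -0.1, -0.5]
width: 0.821
```

Run:
```python
from h import *
print(np.round(state()["position"],4),state()["width"])
for c in("scene","side"):
    im,d=read_camera(c); print(*cans(c,d,im),sep="\n"); save(c+"3.png",im)
```

```text
[0.5517 0.3898 0.2103] 0.8205475199464427
([0.623, -0.104], 0.007, 0.056, 19)
([0.626, 0.121], 0.008, 0.058, 21)
([0.689, 0.027], 0.03, 0.047, 255)
([0.62, -0.111], 0.006, 0.059, 29)
([0.623, 0.117], 0.008, 0.058, 22)
([0.686, 0.02], 0.029, 0.048, 244)
```

>>> drive_tool --deltas '[{"travel":[-0.01,-0.22,0],"delta_rot":[0,0,0]},{"travel":[-0.01,-0.22,0],"delta_rot":[0,0,0]},{"travel":[-0.01,-0.22,0],"delta_rot":[0,0,0]},{"travel":[0.136,-0.366,-0.04],"delta_rot":[0,0,0]},{"travel":[0.136,-0.366,-0.06],"delta_rot":[0,0,0]},{"travel":[0.136,-0.366,-0.06],"delta_rot":[0,0,0]},{"travel":[0.136,-0.366,-0.06],"delta_rot":[0,0,0]},{"travel":[0.136,-0.366,-0.08],"delta_rot":[0,0,0]},{"travel":[0.136,-0.366,-0.12],"delta_rot":[0,0,0]},{"travel":[0.136,-0.366,-0.13],"delta_rot":[0,0,0]}]' --fingers 100

```text
clock: 16.77
position: [0.6792, 0.0226, 0.0674]
orientation: [-0.006, -3.132, 0.003]
wrist_force: [-1.5, 0.0, 0.9]
width: 1.002
```

>>> drive_tool --deltas '[{"travel":[0.009,0.001,0],"delta_rot":[0,0,0]},{"travel":[0.009,0.001,-0.035],"delta_rot":[0,0,0]},{"travel":[0.009,0.001,-0.058],"delta_rot":[0,0,0]},{"travel":[0.009,0.001,-0.058],"delta_rot":[0,0,0]}]'

```text
clock: 17.27
position: [0.6861, 0.0241, 0.0072]
orientation: [-0.005, -3.127, 0.002]
wrist_force: [-0.2, 0.7, 0.1]
width: 0.998
```

>>> drive_tool --deltas '[{"travel":[0,0,0],"delta_rot":[0,0,0]},{"travel":[0,0,0],"delta_rot":[0,0,0]},{"travel":[0,0,0],"delta_rot":[0,0,0]},{"travel":[0,0,0],"delta_rot":[0,0,0]},{"travel":[0,0,0.06],"delta_rot":[0,0,0]},{"travel":[0,0,0.12],"delta_rot":[0,0,0]},{"travel":[0,0,0.17],"delta_rot":[0,0,0]},{"travel":[0,0,0.17],"delta_rot":[0,0,0]}]' --fingers 50

```text
clock: 18.27
position: [0.6903, 0.0238, 0.1846]
orientation: [-0.005, -3.14, 0.004]
wrist_force: [1.2, -0.1, -0.3]
width: 0.691
```

>>> drive_tool --deltas '[{"travel":[-0.16,0.17,0],"delta_rot":[0,0,0]},{"travel":[-0.16,0.17,0],"delta_rot":[0,0,0]},{"travel":[-0.16,0.17,0],"delta_rot":[0,0,0]},{"travel":[-0.16,0.17,0],"delta_rot":[0,0,0]},{"travel":[-0.25,0.435,0],"delta_rot":[0,0,0]},{"travel":[-0.25,0.435,0],"delta_rot":[0,0,0]},{"travel":[-0.25,0.435,0],"delta_rot":[0,0,0]},{"travel":[-0.25,0.435,0],"delta_rot":[0,0,0]},{"travel":[-0.25,0.435,0],"delta_rot":[0,0,0]},{"travel":[-0.25,0.435,0],"delta_rot":[0,0,0]}]'

```text
clock: 19.52
position: [0.4382, 0.4602, 0.1826]
orientation: [0.001, -3.137, 0.006]
wrist_force: [0.0, -0.9, -0.5]
width: 0.696
```

>>> drive_tool --deltas '[{"travel":[0,0,-0.06],"delta_rot":[0,0,0]},{"travel":[0,0,-0.1],"delta_rot":[0,0,0]},{"travel":[0,0,-0.1],"delta_rot":[0,0,0]}]'

```text
clock: 19.9
position: [0.4349, 0.4557, 0.0769]
orientation: [-0.001, -3.128, 0.019]
wrist_force: [0.1, -0.2, 0.2]
width: 0.693
```

>>> drive_tool --deltas '[{"travel":[0,0,0],"delta_rot":[0,0,0]},{"travel":[0,0,0],"delta_rot":[0,0,0]},{"travel":[0,0,0],"delta_rot":[0,0,0]},{"travel":[0,0,0.06],"delta_rot":[0,0,0]},{"travel":[0,0,0.12],"delta_rot":[0,0,0]},{"travel":[0,0,0.15],"delta_rot":[0,0,0]},{"travel":[0,0,0.15],"delta_rot":[0,0,0]}]' --fingers 82

```text
clock: 20.78
position: [0.4372, 0.4577, 0.2328]
orientation: [-0.001, -3.136, 0.009]
wrist_force: [-0.3, 0.0, 0.3]
width: 0.821
```

```bash
python3 - <<'E'
from h import *
print(np.round(state()["position"],4),state()["width"])
for c in("scene","side"):
    im,d=read_camera(c); print(*cans(c,d,im),sep="\n"); save(c+"4.png",im)
    p=pts(c,d,np.ones(d.shape,bool))
    m=(p[:,0]>.37)&(p[:,0]<.48)&(abs(p[:,1])<.26)&(p[:,2]>.027)&(p[:,2]<.04)
    print("se",cv2.minAreaRect(p[m][:,:2].astype(np.float32)))
E
cp pics/scene4.png pics/v2.png
```

```text
[0.4372 0.4577 0.2328] 0.8212096609784587
([0.625, -0.103], 0.007, 0.058, 19)
([0.625, 0.121], 0.007, 0.057, 21)
se ((0.42915382981300354, 0.011331140995025635), (0.05643219128251076, 0.40314945578575134), 4.6164398193359375)
([0.618, -0.11], 0.007, 0.059, 31)
([0.624, 0.114], 0.008, 0.058, 21)
se ((0.4264037609100342, 0.005900323390960693), (0.05086115747690201, 0.40305259823799133), 4.745146751403809)
```

View pics/v2.png

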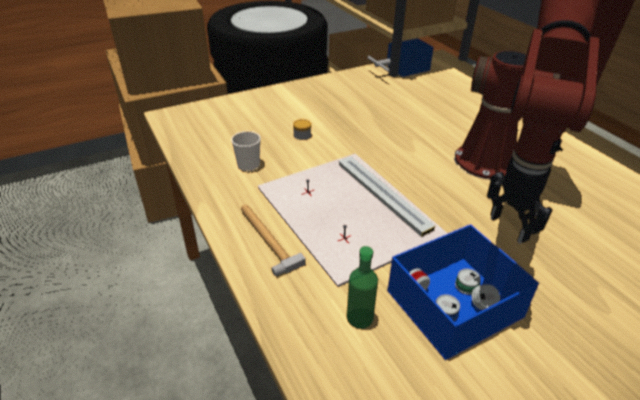

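All four cans are in the crate (pixels (418,278), (468,282), (485,295) and (447,305)), and the board is clear. Next I turn the jaws across the straightedge.

>>> drive_tool --deltas '[{"travel":[-0.009,-0.056,0],"delta_rot":[0,0,-0.18]},{"travel":[-0.009,-0.112,0],"delta_rot":[0,0,-0.36]},{"travel":[-0.009,-0.168,0],"delta_rot":[0,0,-0.54]},{"travel":[-0.009,-0.224,0],"delta_rot":[0,0,-0.72]},{"travel":[-0.009,-0.28,0],"delta_rot":[0,0,-0.9]},{"travel":[-0.009,-0.336,0],"delta_rot":[0,0,-1.08]},{"travel":[-0.009,-0.392,0],"delta_rot":[0,0,-1.26]},{"travel":[-0.009,-0.449,0],"delta_rot":[0,0,-1.44]},{"travel":[-0.009,-0.449,0],"delta_rot":[0,0,-1.488]},{"travel":[-0.009,-0.449,0],"delta_rot":[0,0,-1.488]}]' --fingers 100

```text
clock: 22.12
position: [0.4244, 0.0062, 0.2252]
orientation: [-2.116, -2.294, 0.003]
wrist_force: [-0.2, -1.1, -0.4]
width: 0.997
```

Run:
```python
from h import *
from scipy.spatial.transform import Rotation as R
s=state(); P=camera_params("wrist"); im,d=read_camera("wrist"); save("wrist5.png",im)
M=R.from_rotvec(s["orientation"]).as_matrix(); print(np.round(s["position"],4),np.round(M,3).tolist(),s["joint_pos"])
p=pts("wrist",d,np.ones(d.shape,bool),P)
m=(p[:,0]>.37)&(p[:,0]<.5)&(abs(p[:,1])<.26)&(p[:,2]>.026)&(p[:,2]<.04)
q=p[m]; print("se",cv2.minAreaRect(q[:,:2].astype(np.float32)),q[:,2].mean(),q[:,1].min(),q[:,1].max())
m=(abs(p[:,0]-.62)<.03)&(abs(p[:,1])<.2)&(p[:,2]>.04)&(p[:,2]<.065)
for sg in(-1,1): q=p[m&(p[:,1]*sg>0)]; print(len(q), np.median(q,0) if len(q) else "")
```

```text
[0.4244 0.0062 0.2252] [[-0.081, 0.997, -0.017], [0.997, 0.081, 0.013], [0.014, -0.016, -1.0]] [-0.15832492 -0.21502234  2.05757664  0.01015314  1.31774235 -0.24169986]
se ((0.428440123796463, -0.005438700318336487), (0.050103794783353806, 0.37205344438552856), 4.701631546020508) 0.03328626448267447 -0.19241998478000005 0.18157358450211206
132 [ 0.61934188 -0.10669816  0.05779156]
202 [0.62234131 0.11791755 0.05758951]
```

View pics/wrist5.png

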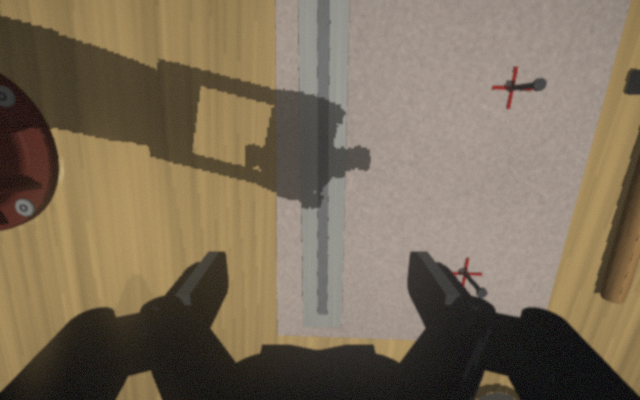

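>>> drive_tool --deltas '[{"travel":[0.004,0.002,-0.05],"delta_rot":[0,0,0]},{"travel":[0.004,0.002,-0.1],"delta_rot":[0,0,0]},{"travel":[0.004,0.002,-0.15],"delta_rot":[0,0,0]},{"travel":[0.004,0.002,-0.17],"delta_rot":[0,0,0]},{"travel":[0.004,0.002,-0.17],"delta_rot":[0,0,0]}]'

```text
clock: 22.8
position: [0.4257, 0.0101, 0.0529]
orientation: [-2.107, -2.295, 0.009]
wrist_force: [0.4, 0.5, -0.2]
width: 0.998
```

>>> drive_tool --deltas '[{"travel":[0.002,-0.001,0],"delta_rot":[-0.017,-0.019,0]},{"travel":[0.002,-0.001,-0.025],"delta_rot":[-0.017,-0.019,0]},{"travel":[0.002,-0.001,-0.043],"delta_rot":[-0.017,-0.019,0]},{"travel":[0.002,-0.001,-0.043],"delta_rot":[-0.017,-0.019,0]}]'

```text
clock: 23.3
position: [0.4274, 0.0095, 0.01]
orientation: [-2.123, -2.314, 0.009]
wrist_force: [0.5, 0.3, -0.5]
width: 1.004
```

>>> drive_tool --deltas '[{"travel":[0,0,0],"delta_rot":[0,0,0]},{"travel":[0,0,0],"delta_rot":[0,0,0]},{"travel":[0,0,0],"delta_rot":[0,0,0]},{"travel":[0,0,0],"delta_rot":[0,0,0]},{"travel":[0,0,0],"delta_rot":[0,0,0]}]' --fingers 45 --newtons 30

```text
clock: 23.92
position: [0.4286, 0.0094, 0.0113]
orientation: [2.123, 2.314, -0.007]
wrist_force: [-2.5, 0.7, 6.3]
width: 0.577
```

>>> drive_tool --deltas '[{"travel":[0.015,0,0],"delta_rot":[0,0,-0.012]},{"travel":[0.035,0,0],"delta_rot":[0,0,-0.024]},{"travel":[0.055,0,0],"delta_rot":[0,0,-0.036]},{"travel":[0.075,0,0],"delta_rot":[0,0,-0.048]},{"travel":[0.095,0,0],"delta_rot":[0,0,-0.06]},{"travel":[0.115,0,0],"delta_rot":[0,0,-0.072]},{"travel":[0.135,0,0],"delta_rot":[0,0,-0.084]},{"travel":[0.15,0,0],"delta_rot":[0,0,-0.095]},{"travel":[0.152,0,0],"delta_rot":[0,0,-0.095]},{"travel":[0.152,0,0],"delta_rot":[0,0,-0.095]}]'

```text
clock: 25.18
position: [0.5809, 0.0094, 0.0113]
orientation: [2.23, 2.211, -0.006]
wrist_force: [0.5, 0.3, 0.4]
width: 0.577
```

```bash
cat >> h.py <<'E'
def se(n=None, xr=(.37,.68)):
    for c in("scene","side"):
        im,d=read_camera(c); p=pts(c,d,np.ones(d.shape,bool))
        if n: save(c+n+".png",im)
        m=(p[:,0]>xr[0])&(p[:,0]<xr[1])&(abs(p[:,1])<.26)&(p[:,2]>.0275)&(p[:,2]<.037); q=p[m]
        # line fit of the far top edge, by y-bins
        ys=np.arange(-.2,.21,.01); e=[];f=[]
        for y in ys:
            k=q[abs(q[:,1]-y)<.005]
            if len(k)>6: e.append((y,np.percentile(k[:,0],96)-0*y)); f.append((y,np.percentile(k[:,0],4)))
        e=np.array(e);f=np.array(f); mid=(e[:,1]+f[:,1])/2; w=e[:,1]-f[:,1]; ok=abs(w-np.median(w))<.006
        a=np.polyfit(e[ok,0],mid[ok],1); res=mid[ok]-np.polyval(a,e[ok,0])
        nails=[]
        for sg in(-1,1):
            k=p[(abs(p[:,0]-.622)<.03)&(abs(p[:,1]-.006-sg*.112)<.02)&(p[:,2]>.05)&(p[:,2]<.064)]
            nails.append(np.round(np.append((k[:,:2].min(0)+k[:,:2].max(0))/2,len(k)),3).tolist())
        print(c,"mid x=%.4f slope %.4f"%(a[1],a[0]),"n",ok.sum(),"w",round(np.median(w),4),"yrange",q[:,1].min().round(3),q[:,1].max().round(3),"z",q[:,2].mean().round(4),"nails",nails,
          "nail-mid",[round((N[0]-np.polyval(a,N[1]))/np.hypot(1,a[0]),4) for N in nails])
E
python3 -c "
from h import *
se('6'); print(state()['position'],state()['wrist_force'])"
```

```text
scene mid x=0.5836 slope 0.0122 n 24 w 0.0452 yrange -0.193 0.214 z 0.0314 nails [[0.622, -0.103, 11.0], [0.627, 0.12, 14.0]] nail-mid [np.float64(0.0397), np.float64(0.0419)]Traceback (most recent call last):
  File "<string>", line 3, in <module>
    se('6'); print(state()['position'],state()['wrist_force'])
    ~~^^^^^
  File "h.py", line 36, in se
    nails.append(np.round(np.append((k[:,:2].min(0)+k[:,:2].max(0))/2,len(k)),3).tolist())
                                     ~~~~~~~~~~~^^^
    return umr_minimum(a, axis, None, out, keepdims, initial, where)
ValueError: zero-size array to reduction operation minimum which has no identity
```

>>> drive_tool --deltas '[{"travel":[0.004,0,0],"delta_rot":[0,0,0]},{"travel":[0.007,0,0],"delta_rot":[0,0,0]},{"travel":[0.01,0,0],"delta_rot":[0,0,0]},{"travel":[0.01,0,0],"delta_rot":[0,0,0]}]'

```text
clock: 25.78
position: [0.5908, 0.0095, 0.0113]
orientation: [2.23, 2.211, -0.006]
wrist_force: [-0.4, 0.3, 1.4]
width: 0.574
```

>>> drive_tool --deltas '[{"travel":[0.001,0,0],"delta_rot":[0,0,0]},{"travel":[0.002,0,0],"delta_rot":[0,0,0]},{"travel":[0.002,0,0],"delta_rot":[0,0,0]}]'

```text
clock: 26.15
position: [0.5929, 0.0095, 0.0113]
orientation: [2.23, 2.211, -0.006]
wrist_force: [-0.4, 0.4, 1.9]
width: 0.577
```

>>> drive_tool --deltas '[{"travel":[0.001,0,0],"delta_rot":[0,0,0]},{"travel":[0.0015,0,0],"delta_rot":[0,0,0]},{"travel":[0.0015,0,0],"delta_rot":[0,0,0]}]'

```text
clock: 26.52
position: [0.5938, 0.0095, 0.0113]
orientation: [2.232, 2.211, -0.008]
wrist_force: [-5.6, -1.2, 5.7]
width: 0.575
```

>>> drive_tool --deltas '[{"travel":[0.001,0,0],"delta_rot":[0,0,0]},{"travel":[0.0015,0,0],"delta_rot":[0,0,0]},{"travel":[0.0015,0,0],"delta_rot":[0,0,0]}]'

```text
clock: 26.9
position: [0.594, 0.0095, 0.0112]
orientation: [-2.231, -2.208, 0.01]
wrist_force: [-6.9, -0.1, 6.4]
width: 0.577
```

```bash
sed -i 's/^            nails.append/            if len(k)<5: continue\n            nails.append/' h.py; python3 -c "
from h import *
s=state();print(s['wrist_force'],s['ft_torque'],s['position']); se('7')"
```

```text
[-6.91884473 -0.0570226   6.3617443 ] [-0.06370647  0.90300317 -0.30338618] [0.59402462 0.00952149 0.01122167]
scene mid x=0.5973 slope 0.0124 n 24 w 0.0463 yrange -0.193 0.213 z 0.0314 nails [[0.621, -0.104, 12.0], [0.625, 0.12, 16.0]] nail-mid [np.float64(0.025), np.float64(0.0262)]
side mid x=0.5936 slope 0.0210 n 20 w 0.0451 yrange -0.197 0.209 z 0.0325 nails [[0.619, -0.111, 20.0]] nail-mid [np.float64(0.0278)]
```

>>> drive_tool --deltas '[{"travel":[0,0,0],"delta_rot":[0,0,0]},{"travel":[0,0,0],"delta_rot":[0,0,0]},{"travel":[0,0,0],"delta_rot":[0,0,0]},{"travel":[0,0,0.03],"delta_rot":[0,0,0]},{"travel":[0,0,0.08],"delta_rot":[0,0,0]},{"travel":[-0.04,0,0.14],"delta_rot":[0,0,0]},{"travel":[-0.1,0,0.19],"delta_rot":[0,0,0]},{"travel":[-0.13,0,0.21],"delta_rot":[0,0,0]},{"travel":[-0.13,0,0.21],"delta_rot":[0,0,0]}]' --fingers 100

```text
clock: 28.12
position: [0.4645, 0.0095, 0.2254]
orientation: [2.229, 2.207, -0.001]
wrist_force: [0.3, -1.2, -0.5]
width: 0.997
```

```bash
python3 -c "
from h import *
s=state();print(s['wrist_force'],s['position']); se('8')
P=camera_params('wrist'); im,d=read_camera('wrist'); save('wrist8.png',im); np.save('w8.npy',d)
p=pts('wrist',d,np.ones(d.shape,bool),P)
q=p[(p[:,0]>.52)&(p[:,0]<.66)&(abs(p[:,1])<.26)&(p[:,2]>.027)&(p[:,2]<.038)]
print(len(q),cv2.minAreaRect(q[:,:2].astype(np.float32)))
E=np.array([(y,np.percentile(q[abs(q[:,1]-y)<.004][:,0],99),np.percentile(q[abs(q[:,1]-y)<.004][:,0],1)) for y in np.arange(-.15,.16,.01) if (abs(q[:,1]-y)<.004).sum()>20])
for i in (1,2): print(np.polyfit(E[:,0],E[:,i],1),len(E))
for sg in(-1,1):
  k=p[(abs(p[:,0]-.622)<.03)&(abs(p[:,1]-.006-sg*.112)<.02)&(p[:,2]>.05)&(p[:,2]<.064)]; print((k.min(0)+k.max(0))/2 if len(k) else 0,len(k))
"
```

```text
[ 0.27968409 -1.22203902 -0.46231999] [0.46447209 0.0095031  0.22535123]
scene mid x=0.5969 slope 0.0159 n 39 w 0.046 yrange -0.19 0.215 z 0.0314 nails [[0.621, -0.104, 12.0], [0.627, 0.121, 14.0]] nail-mid [np.float64(0.0258), np.float64(0.0282)]
side mid x=0.5926 slope 0.0137 n 40 w 0.0456 yrange -0.197 0.21 z 0.0325 nails [[0.619, -0.11, 18.0], [0.623, 0.117, 12.0]] nail-mid [np.float64(0.0279), np.float64(0.0288)]
13276 ((0.596351146697998, -0.006991758942604065), (0.36876314878463745, 0.05569865182042122), 89.32245635986328)
[0.10819245 0.61280508] 31
[0.01398333 0.56921857] 31
[ 0.62312734 -0.10623937  0.0572928 ] 29
[0.62386274 0.11801235 0.05763127] 164
```

View pics/wrist8.png

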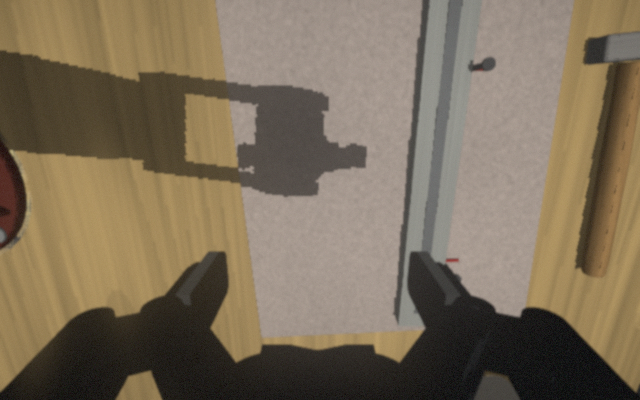

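The straightedge lies against the nails to within about a millimetre; the left nail is at pixel (470,66). I'll seat it with a light push from behind, using shut fingers near the left nail.

>>> drive_tool --deltas '[{"travel":[0.06,0.08,-0.05],"delta_rot":[0,0,0]},{"travel":[0.06,0.08,-0.1],"delta_rot":[0,0,0]},{"travel":[0.06,0.08,-0.15],"delta_rot":[0,0,0]},{"travel":[0.06,0.08,-0.19],"delta_rot":[0,0,0]},{"travel":[0.06,0.08,-0.205],"delta_rot":[0,0,0]},{"travel":[0.06,0.08,-0.205],"delta_rot":[0,0,0]},{"travel":[0.06,0.08,-0.205],"delta_rot":[0,0,0]}]' --fingers 0

```text
clock: 29.15
position: [0.5253, 0.0894, 0.0158]
orientation: [-2.232, -2.209, 0.009]
wrist_force: [0.5, 0.4, 0.2]
width: 0.001
```

>>> drive_tool --deltas '[{"travel":[0.008,0,0],"delta_rot":[0,0,0]},{"travel":[0.016,0,0],"delta_rot":[0,0,0]},{"travel":[0.022,0,0],"delta_rot":[0,0,0]},{"travel":[0.024,0,0],"delta_rot":[0,0,0]},{"travel":[0.026,0,0],"delta_rot":[0,0,0]}]'

```text
clock: 29.78
position: [0.5513, 0.0894, 0.0157]
orientation: [-2.232, -2.208, 0.009]
wrist_force: [-0.4, -0.3, 0.8]
width: 0.001
```

>>> drive_tool --deltas '[{"travel":[0.002,0,0],"delta_rot":[0,0,0]},{"travel":[0.004,0,0],"delta_rot":[0,0,0]},{"travel":[0.004,0,0],"delta_rot":[0,0,0]}]'

```text
clock: 30.15
position: [0.5554, 0.0894, 0.0157]
orientation: [-2.232, -2.209, 0.009]
wrist_force: [0.2, 0.3, 0.1]
width: 0.0
```

>>> drive_tool --deltas '[{"travel":[0.001,0,0],"delta_rot":[0,0,0]},{"travel":[0.003,0,0],"delta_rot":[0,0,0]},{"travel":[0.003,0,0],"delta_rot":[0,0,0]}]'

```text
clock: 30.52
position: [0.5566, 0.0894, 0.0152]
orientation: [-2.23, -2.207, 0.014]
wrist_force: [-5.8, 0.6, 3.8]
width: 0.003
```

>>> drive_tool --deltas '[{"travel":[-0.03,0,0],"delta_rot":[0,0,0]},{"travel":[-0.04,-0.01,0.06],"delta_rot":[0,0,0]},{"travel":[-0.05,-0.06,0.12],"delta_rot":[0,0,0]},{"travel":[-0.06,-0.12,0.18],"delta_rot":[0,0,0]},{"travel":[-0.074,-0.18,0.185],"delta_rot":[0,0,0]},{"travel":[-0.094,-0.24,0.185],"delta_rot":[0,0,0]},{"travel":[-0.104,-0.3,0.185],"delta_rot":[0,0,0]},{"travel":[-0.114,-0.36,0.185],"delta_rot":[0,0,0]},{"travel":[-0.114,-0.42,0.185],"delta_rot":[0,0,0]},{"travel":[-0.114,-0.45,0.185],"delta_rot":[0,0,0]}]' --fingers 100

```text
clock: 31.78
position: [0.4428, -0.3638, 0.2009]
orientation: [-2.234, -2.208, 0.014]
wrist_force: [0.5, -0.2, 0.8]
width: 0.996
```

```bash
python3 -c "
from h import *
from scipy.spatial.transform import Rotation as R
s=state();print(s['position'],np.round(R.from_rotvec(s['orientation']).as_matrix(),3).tolist()); se('9')
def tin(c,d,P=None):
  p=pts(c,d,np.ones(d.shape,bool),P); q=p[(p[:,0]>.4)&(p[:,0]<.56)&(p[:,1]>-.5)&(p[:,1]<-.35)&(p[:,2]>.044)&(p[:,2]<.056)]
  print(c,cv2.minEnclosingCircle(q[:,:2].astype(np.float32)),q[:,2].mean(),len(q))
P=camera_params('wrist'); im,d=read_camera('wrist'); save('wrist9.png',im); tin('wrist',d,P)
for c in ('scene','side'): tin(c,read_camera(c)[1])
"
```

```text
[ 0.44276523 -0.36377745  0.2008675 ] [[0.012, 1.0, -0.007], [1.0, -0.012, -0.006], [-0.006, -0.007, -1.0]]
scene mid x=0.5970 slope 0.0156 n 36 w 0.046 yrange -0.188 0.215 z 0.0314 nails [[0.622, -0.104, 11.0], [0.627, 0.122, 15.0]] nail-mid [np.float64(0.0266), np.float64(0.0281)]
side mid x=0.5963 slope 0.0333 n 10 w 0.0383 yrange -0.197 0.205 z 0.0324 nails [[0.62, -0.111, 19.0], [0.622, 0.118, 14.0]] nail-mid [np.float64(0.0274), np.float64(0.0218)]
wrist ((0.48249009251594543, -0.42762044072151184), 0.03333378955721855) 0.05009837991298633 2912
scene ((0.4889107644557953, -0.4273914694786072), 0.03971167653799057) 0.04790475333334928 153
side ((0.4810461103916168, -0.4295002818107605), 0.033708151429891586) 0.049293611534351155 901
```

>>> drive_tool --deltas '[{"travel":[0.039,-0.064,0],"delta_rot":[0,0,0]},{"travel":[0.039,-0.064,0],"delta_rot":[0,0,0]},{"travel":[0.039,-0.064,-0.05],"delta_rot":[0,0,0]},{"travel":[0.039,-0.064,-0.1],"delta_rot":[0,0,0]},{"travel":[0.039,-0.064,-0.12],"delta_rot":[0,0,0]},{"travel":[0.039,-0.064,-0.12],"delta_rot":[0,0,0]}]'

```text
clock: 32.78
position: [0.4812, -0.4228, 0.0787]
orientation: [-2.227, -2.205, 0.013]
wrist_force: [0.7, 0.4, 0.1]
width: 0.996
```

>>> drive_tool --deltas '[{"travel":[0.001,-0.005,0],"delta_rot":[0,0,0]},{"travel":[0.001,-0.005,-0.04],"delta_rot":[0,0,0]},{"travel":[0.001,-0.005,-0.066],"delta_rot":[0,0,0]},{"travel":[0.001,-0.005,-0.066],"delta_rot":[0,0,0]}]'

```text
clock: 33.28
position: [0.4819, -0.4276, 0.0126]
orientation: [-2.226, -2.204, 0.013]
wrist_force: [-0.2, 0.2, 0.6]
width: 1.001
```

>>> drive_tool --deltas '[{"travel":[0,0,0],"delta_rot":[0,0,0]},{"travel":[0,0,0],"delta_rot":[0,0,0]},{"travel":[0,0,0],"delta_rot":[0,0,0]},{"travel":[0,0,0],"delta_rot":[0,0,0]}]' --fingers 55 --newtons 60

```text
clock: 33.78
position: [0.4837, -0.4298, 0.0159]
orientation: [-2.23, -2.208, 0.014]
wrist_force: [-1.3, -0.7, 6.4]
width: 0.759
```

>>> drive_tool --deltas '[{"travel":[0,0,0.03],"delta_rot":[0,0,0]},{"travel":[0,0,0.06],"delta_rot":[0,0,0]},{"travel":[0,0,0.09],"delta_rot":[0,0,0]},{"travel":[0,0,0.1],"delta_rot":[0,0,0]},{"travel":[0,0,0.1],"delta_rot":[0,0,0]}]'

```text
clock: 34.4
position: [0.4839, -0.4299, 0.1162]
orientation: [-2.231, -2.209, 0.014]
wrist_force: [0.3, 0.0, -2.2]
width: 0.756
```

>>> drive_tool --deltas '[{"travel":[0.012,0.045,0.02],"delta_rot":[0,0,0]},{"travel":[0.024,0.095,0.02],"delta_rot":[0,0,0]},{"travel":[0.036,0.145,0.02],"delta_rot":[0,0,0]},{"travel":[0.048,0.195,0.02],"delta_rot":[0,0,0]},{"travel":[0.06,0.245,0.02],"delta_rot":[0,0,0]},{"travel":[0.072,0.295,0.02],"delta_rot":[0,0,0]},{"travel":[0.084,0.345,0.02],"delta_rot":[0,0,0]},{"travel":[0.1,0.39,0.02],"delta_rot":[0,0,0]},{"travel":[0.111,0.43,0.02],"delta_rot":[0,0,0]},{"travel":[0.111,0.437,0.02],"delta_rot":[0,0,0]}]'

```text
clock: 35.65
position: [0.5938, 0.0099, 0.134]
orientation: [-2.225, -2.21, 0.017]
wrist_force: [-0.2, 0.0, -2.4]
width: 0.756
```

>>> drive_tool --deltas '[{"travel":[0,0,0],"delta_rot":[0,0,0]},{"travel":[0,0,0],"delta_rot":[0,0,0]}]'

```text
clock: 35.9
position: [0.5926, 0.0092, 0.1326]
orientation: [-2.224, -2.208, 0.02]
wrist_force: [-0.1, -0.3, -3.5]
width: 0.755
```

```bash
python3 -c "
from h import *
s=state();print(s['position'],s['wrist_force'],s['width']); se('10')
c='side'; im,d=read_camera(c); p=pts(c,d,np.ones(d.shape,bool))
for o in regions_of('tin_center',c)[:2]:
  q=pts(c,d,o['region']); print(o['confidence'],np.percentile(q,[2,50,98],axis=0).round(3).tolist())
a=cv2.resize(im[100:300,180:460],None,fx=2.5,fy=2.5); save('v10.png',a)
"
```

```text
[0.59261703 0.00915422 0.13261213] [-0.07531932 -0.27424802 -3.47771941] 0.754912961017933
scene mid x=0.5971 slope 0.0141 n 39 w 0.046 yrange -0.19 0.212 z 0.0314 nails [[0.623, -0.103, 11.0], [0.627, 0.122, 14.0]] nail-mid [np.float64(0.0274), np.float64(0.0282)]
side mid x=0.5927 slope 0.0149 n 28 w 0.045 yrange -0.197 0.212 z 0.0324 nails [[0.62, -0.111, 19.0]] nail-mid [np.float64(0.029)]
0.75 [[0.562, -0.025, 0.12], [0.589, -0.012, 0.158], [0.621, 0.033, 0.169]]
0.47 [[0.42, 0.442, 0.049], [0.44, 0.451, 0.06], [0.464, 0.461, 0.067]]
```

View pics/v10.png

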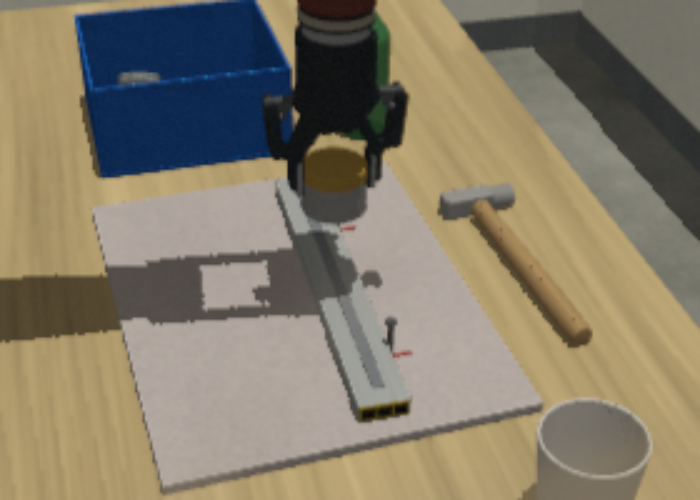

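The tin is held upright over the straightedge, and the right nail's shank is against the edge (pixel (390,350)). I lower it now.

>>> drive_tool --deltas '[{"travel":[0.002,0,-0.03],"delta_rot":[0,0,0]},{"travel":[0.002,0,-0.055],"delta_rot":[0,0,0]},{"travel":[0.002,0,-0.07],"delta_rot":[0,0,0]},{"travel":[0.002,0,-0.078],"delta_rot":[0,0,0]},{"travel":[0.002,0,-0.078],"delta_rot":[0,0,0]},{"travel":[0.002,0,-0.078],"delta_rot":[0,0,0]}]'

```text
clock: 36.85
position: [0.5967, 0.0088, 0.0571]
orientation: [-2.228, -2.21, 0.015]
wrist_force: [-0.3, -0.3, -3.4]
width: 0.757
```

>>> drive_tool --deltas '[{"travel":[0,0,-0.002],"delta_rot":[0,0,0]},{"travel":[0,0,-0.004],"delta_rot":[0,0,0]},{"travel":[0,0,-0.005],"delta_rot":[0,0,0]},{"travel":[0,0,-0.005],"delta_rot":[0,0,0]}]'

```text
clock: 37.35
position: [0.5965, 0.0088, 0.0519]
orientation: [-2.227, -2.21, 0.015]
wrist_force: [0.1, -0.6, -3.8]
width: 0.755
```

>>> drive_tool --deltas '[{"travel":[-0.002,0,0],"delta_rot":[0,0,0]},{"travel":[-0.002,0,-0.001],"delta_rot":[0,0,0]},{"travel":[-0.002,0,-0.002],"delta_rot":[0,0,0]},{"travel":[-0.002,0,-0.003],"delta_rot":[0,0,0]},{"travel":[-0.002,0,-0.003],"delta_rot":[0,0,0]}]'

```text
clock: 37.98
position: [0.5945, 0.0089, 0.0488]
orientation: [-2.227, -2.21, 0.015]
wrist_force: [-0.0, -0.5, -4.4]
width: 0.758
```

>>> drive_tool --deltas '[{"travel":[0,0,-0.001],"delta_rot":[0,0,0]},{"travel":[0,0,-0.0015],"delta_rot":[0,0,0]},{"travel":[0,0,-0.0015],"delta_rot":[0,0,0]}]'

```text
clock: 38.35
position: [0.5947, 0.0088, 0.048]
orientation: [-2.227, -2.21, 0.015]
wrist_force: [-3.0, -0.1, 1.9]
width: 0.755
```

>>> drive_tool --deltas '[{"travel":[0,0,0],"delta_rot":[0,0,0]},{"travel":[0,0,0],"delta_rot":[0,0,0]},{"travel":[0,0,0],"delta_rot":[0,0,0]},{"travel":[0,0,0],"delta_rot":[0,0,0]}]' --fingers 100

```text
clock: 38.85
position: [0.5948, 0.0088, 0.0479]
orientation: [-2.227, -2.21, 0.015]
wrist_force: [0.4, 0.1, 0.4]
width: 1.002
```

>>> drive_tool --deltas '[{"travel":[0,0,0.02],"delta_rot":[0,0,0]},{"travel":[0,0,0.06],"delta_rot":[0,0,0]},{"travel":[0,0,0.11],"delta_rot":[0,0,0]},{"travel":[-0.04,0,0.16],"delta_rot":[0,0,0]},{"travel":[-0.08,0,0.19],"delta_rot":[0,0,0]},{"travel":[-0.13,0,0.2],"delta_rot":[0,0,0]},{"travel":[-0.16,0,0.2],"delta_rot":[0,0,0]},{"travel":[-0.16,0,0.2],"delta_rot":[0,0,0]}]'

```text
clock: 39.85
position: [0.4338, 0.0089, 0.2494]
orientation: [-2.229, -2.211, 0.012]
wrist_force: [0.0, -0.2, -1.3]
width: 1.001
```

```bash
python3 -c "
from h import *
s=state();print(s['position'],s['wrist_force'],s['width']); se('11',(.54,.62))
ims=[]
for c in ('scene','side','wrist'):
  P=camera_params(c); im,d=read_camera(c); p=pts(c,d,np.ones(d.shape,bool),P); ims.append(im)
  q=p[(abs(p[:,0]-.595)<.06)&(abs(p[:,1]-.009)<.07)&(p[:,2]>.074)&(p[:,2]<.09)]
  if len(q): A=np.c_[q[:,:2],np.ones(len(q))]; print(c,'tin',cv2.minEnclosingCircle(q[:,:2].astype(np.float32)),q[:,2].mean(),'slopes',np.linalg.lstsq(A,q[:,2],rcond=None)[0][:2])
  q=p[(p[:,0]>.39)&(p[:,0]<.61)&(p[:,1]>.33)&(p[:,1]<.52)]; 
  if c!='wrist': print('in crate max z',np.percentile(q[:,2],[50,95,99.5]))
  if c=='wrist':
    q=p[(p[:,0]>.54)&(p[:,0]<.66)&(abs(p[:,1])<.26)&(p[:,2]>.027)&(p[:,2]<.038)]; print(cv2.minAreaRect(q[:,:2].astype(np.float32)))
a=cv2.resize(ims[0][140:360,250:550],None,fx=1.3,fy=1.3); b=cv2.resize(ims[1][90:310,190:430],None,fx=1.3,fy=1.3)
save('v11.png',np.hstack([a,b]))
"
```

```text
[0.4337917  0.00894004 0.24942075] [ 0.0396398  -0.22115041 -1.28966935] 1.0011328514470093
scene mid x=0.5960 slope 0.0045 n 28 w 0.0421 yrange -0.189 0.213 z 0.0315 nails [[0.623, -0.108, 12.0], [0.626, 0.12, 16.0]] nail-mid [np.float64(0.0275), np.float64(0.0295)]
side mid x=0.5925 slope 0.0132 n 28 w 0.045 yrange -0.196 0.208 z 0.0325 nails [[0.62, -0.11, 19.0], [0.623, 0.119, 12.0]] nail-mid [np.float64(0.029), np.float64(0.029)]
scene tin ((0.5968737006187439, 0.015251622535288334), 0.034114014357328415) 0.08001251786965252 slopes [-0.00011768 -0.01919938]
in crate max z [0.02664167 0.05849141 0.0637695 ]
side tin ((0.5933614373207092, 0.008468369953334332), 0.03557432070374489) 0.08079215906731274 slopes [-0.00292425  0.03503366]
in crate max z [0.06626088 0.1179309  0.12166226]
wrist tin ((0.5954411029815674, 0.010583705268800259), 0.033471688628196716) 0.08195003999438906 slopes [ 0.02016265 -0.01067229]
((0.5926169753074646, -0.0027724504470825195), (0.37508293986320496, 0.06060332432389259), 89.26714324951172)
```

View pics/v11.png

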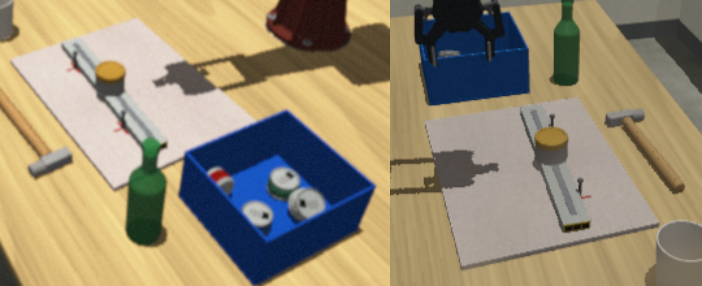

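The tin stands on the middle of the straightedge at pixel (110,78) in the left view. Four cans lie low in the crate, and both nails are at the straightedge's edge. I hand in.

```bash
python3 -c "
from h import *
r.job_done()"
```

```text
the job is handed in; nothing more can be done
```

The job is done and handed in at about 40 s of robot time; the interface gave no verdict.

- **Cans:** The red, blue, green and bare-metal cans, the only four present, are in the crate. The highest point inside it measured about 64 mm, against the 120 mm rim.
- **Straightedge:** I gripped it across its width and slid it to the nails until I felt about 7 N. I then pushed it from behind near the left nail, and it stopped at about 6 N. The nails' axes measured 27.5–29.5 mm from its centre line, where 28 mm is contact, so any gap is about 1 mm or less by average.
- **Tin:** It stands upright on the straightedge. Its top is at about 81 mm (82 mm expected), and its centre is about 1–2 mm off the middle in both directions.
- **Bottle, tub and hammer:** I kept clear of all three and the last pictures show no change, but I did not re-measure their positions.

The two fixed cameras differ by 3–6 mm in absolute position. The fitted slope of the straightedge in the last scene view (0.0045) differs from the side view (0.0132), probably because the tin hides part of it. I relied on the average of the views and on the contact forces.

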